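# Rehang the lift-off door of a sample tube cabinet

### The arm

A 6-joint arm with a two-finger parallel gripper is mounted at the origin on the work surface. World frame = base frame: x ahead of the robot, y to its left, z up, the work surface at z = 0. Lengths are in mm, angles in rad, forces in N, time in s.
With the tool pointing down it reaches from about 300 to 875 mm from the base axis. Payload 4.2 kg.
Tool frame: the origin (TCP) lies between the finger pads; the fingertips stand 17 mm ahead of it and the grasp point (between the pads) lies 2 mm behind it; z points along the fingers, y is the direction in which the jaws open and shut (so a half turn about z gives the same grasp; the last joint's range is limited). The gripper opens to 85 mm and grips with 20 to 120 N. Pads are 22 mm wide; open, the fingers measure 114 mm over their backs; the gripper's body (76 mm by 85 mm) begins 54 mm behind the grasp point. The pads swing forward as they close: fully open they stand 13 mm farther back than shut.
Start: joints at [-1.124, 0.32, 1.565, -0, 1.257, -0.02], TCP at [258.772, -513.494, 248.338] pointing down, gripper open.
Joint ranges: [-3.11, 3.11], [-0.84, 2.01], [0.21, 2.61], [-1.34, 4.49], [0.05, 2.63], [-2.56, 2.56]. Speed limits (rad/s): [2.57, 2.57, 3.14, 3.14, 3.14, 3.14].

### API

Orientations are given as a unit quaternion [x, y, z, w].
In Python, from station import bot gives the robot as it stands.
- The arm moves only by the tool jog_arm, never from a script. Its arguments are lists of equal length, an entry for each row: "translation": the shift along the tool's x, y, z normalised to -1 to 1, where 1 is 0.3 m, a list of three; "rotation": the turn, a rotation vector about the tool's x, y, z normalised to -1 to 1, where 1 is 180 degrees, a list of three; "jaw": the closure, from -1 (fully open) to 1 (shut). In form: {"translation": [[dx, dy, dz], ...], "rotation": [[ax, ay, az], ...], "jaw": [jaw, ...]}. A call has 1 to 5 rows; each row is the pose to reach, as a shift and turn from the pose measured when the call began, along the tool's axes at that moment, turning the shorter way round; what a row does not reach only later rows make up. A row lasts 1/12 s, in which the tool goes at most 41.7 mm and 7.16 degrees, less where a joint would pass 70% of its speed; a pose out of reach is approached as far as the arm can. A call with a number of a shift or a turn outside -1 to 1 is refused whole. A call with a gripper value outside its range is refused whole. The fingers move at their own pace and stop on an object; "grip_force" is the grip in N (left out, the last holds). Time passes only in rows, so rows that repeat a pose let the fingers close. It gives the time, the measured TCP pose, the force and the opening at its end, in the units of the state.
- bot.get_state(): the state, without advancing time (a new reading comes with each control period).
- bot.grab_frame(name): name is "scene" or "top"; returns the picture (420x560x3 uint8, red, green, blue); there is no depth.
- bot.get_calibration(name): a dict with "intrinsics" (3x3 intrinsics, pixels), "extrinsics" (4x4, takes a point from world to camera coordinates). Camera axes: x right, y down, z forward; pixel columns grow to the right and rows downward; lengths in mm; the calibration is good to about 2 mm. A picture is of the moment at which its call begins. get_calibration takes no time and is no camera call.
- bot.job_done(): hands the job in, once; it reports no verdict.
The state is a dict: "time": time; "joint_pos": joint angles; "joint_velocities": joint speeds; "effort": joint torques, N m; "eef_pos": TCP position; "tool_rot": TCP orientation; "ft_force": force on the tool from outside, world axes, zero at the start; "moment": the same for the moment, N m; "gripper_width": finger opening in mm.
Only numpy, scipy, OpenCV 4.12 (cv2) and the standard library are available. Lean on these libraries where they do the work, as an engineer would, in place of code of your own. Each camera call takes 0.05 s, during which the arm holds its last target.

### The job

The blue-framed door of the white tube cabinet with the clear top has been taken off for cleaning and stands in the grey slotted stand. Lift it out and hang it back on the cabinet: lower it gently so that both of its hinge eyes go fully down over the two upright pintles, and let go (it may hang at any swing angle). Leave the plain grey shelf plate in its slot and do not shift the rack of tubes.

Things in the scene. Friction and masses are not known exactly. Their poses are not given: they have to be found in the camera images.
- door: Lift-off door, upright in a slot of the grey stand: blue frame, clear window; 150 mm along x, 8 thick along y, 160 high; 0.25 to 0.5 kg. Origin: centre of its lower edge. Hold it from above by the blue tab on top: 50 mm along x centred at x = +8 (over the centre of mass), 14 thick, z = 160 to 200. Two steel hinge eyes stick out beyond the +x edge. Lift it straight up 35 mm to leave the slot.
- eye_low (a point): Centre of the underside of the door's lower hinge eye, at (99, 0, 25) mm in the door's frame, axes as the door's. The eye is a ring with upright axis: inner diameter 26 mm, outer 38, 14 high.
- eye_high (a point): Centre of the underside of the door's upper hinge eye, at (99, 0, 125) mm in the door's frame; the same ring.
- pintle_low (a point): Foot of the white cabinet's lower brass pintle, on the hinge axis 50 mm over the table, where the lower eye's underside comes to rest. It stands 34 mm high: 22 mm across for 8 mm, then tapering to a 5 mm point. Axes: x into the cabinet (190 wide, 200 high), whose open front is 30 mm away at +x; free space at -x. A door with its x along this x hangs straight out from the front.
- pintle_high (a point): Foot of the upper pintle, same shape and axes, 100 mm straight above the lower. Its bracket, 8 mm thick, reaches from the axis back to the cabinet and bars the lower eye's way from above: bring the door in level from the front (towards +x) with the eyes' undersides 40 to 75 mm (best 55) above the pintle feet, then lower it straight down.
- plate: Bystander: plain grey shelf plate, 150 x 8 mm and 80 mm high, no tab, window or eyes, standing in the stand's other slot, 100 mm beside the door, its top 88 mm above the table: lift the door over it. Origin: centre of its lower edge; axes as the door's. The stand is fixed; slot floors 8 mm and slot walls 40 mm above the table.
- rack: Bystander: black rack of tubes with coloured caps, 92 x 140 mm, 118 mm high, loose on the table. Origin: centre of its underside.
Things that resemble listed ones, but are neither listed nor needed, are in the scene too. What is meant by the door is not yellow, and is the smaller of those in its own colour.

How it is judged:
By the outcome, as a careful person would: the job done as asked, in the order asked, and still so for the second after the job is handed in, with the robot touching nothing.
It also fails if it takes over 35 s, if anything falls off the work surface, if the arm or the gripper's body presses on something with over 40 N, if the wrist force passes 120 N, or if a joint passes its speed limit or range.

## Working session

There is one attempt and no reset: what is moved stays moved. The work goes in short steps, Python scripts to look and compute and a tool call to move; the robot and the scene stay as the last step left them, time stands still between calls to the robot, and variables do not carry over. Pictures are saved under pics/ and viewed, and the job is handed in when it is done.

Besides the shell and the picture viewer there is one more tool, called after "Request:" in YAML: its name, and indented under it one key for each argument. jog_arm: Moves the arm, as the interface text tells. Scaled input: -1 to 1 covers 0.3 m each way for a shift and 180 degrees each way for a turn. Its arguments: {"type":"object","properties":{"translation":{"type":"array","items":{"type":"array","items":{"type":"number","minimum":-1,"maximum":1}}},"rotation":{"type":"array","items":{"type":"array","items":{"type":"number","minimum":-1,"maximum":1}}},"jaw":{"type":"array","items":{"type":"number"}},"grip_force":{"type":"number"}},"required":["translation","rotation","jaw"]}

```bash
mkdir -p pics; ls; python3 - <<'E'
from station import bot
import cv2
for n in("scene","top"):
    im=bot.grab_frame(n); cv2.imwrite(f"pics/{n}0.png",im[:,:,::-1])
    c=bot.get_calibration(n); print(n,c)
print(bot.get_state())
E
```

```text
pics
scene {'intrinsics': array([[471.34986323,   0.        , 282.99583068],
       [  0.        , 471.34986323, 199.14071686],
       [  0.        ,   0.        ,   1.        ]]), 'extrinsics': array([[ 6.03563631e-01,  7.97286762e-01,  6.69040299e-03,
        -2.48564489e+02],
       [ 5.51546772e-01, -4.11444119e-01, -7.25610016e-01,
        -2.00381663e+02],
       [-5.75766533e-01,  4.41641886e-01, -6.88073647e-01,
         1.63686896e+03],
       [ 0.00000000e+00,  0.00000000e+00,  0.00000000e+00,
         1.00000000e+00]])}
top {'intrinsics': array([[474.96030566,   0.        , 275.27694662],
       [  0.        , 474.96030566, 204.7664978 ],
       [  0.        ,   0.        ,   1.        ]]), 'extrinsics': array([[-6.86985307e-03, -9.99810913e-01,  1.81918727e-02,
        -6.50859094e+01],
       [-9.98336976e-01,  5.81615572e-03, -5.73537644e-02,
         4.90178243e+02],
       [ 5.72371128e-02, -1.85556311e-02, -9.98188159e-01,
         1.46712057e+03],
       [ 0.00000000e+00,  0.00000000e+00,  0.00000000e+00,
         1.00000000e+00]])}
{'time': 0.1, 'joint_pos': array([-1.12399669e+00,  3.20257772e-01,  1.56554531e+00,  1.05997975e-05,
        1.25741921e+00, -2.00217213e-02]), 'joint_velocities': array([ 0.00039264, -0.0025926 , -0.00389328, -0.00154084, -0.00019811,
        0.00022397]), 'effort': array([ 5.25928190e-04, -4.16408050e+01, -2.34705770e+01, -1.93711475e-05,
        4.94286636e-03, -1.52831791e-05]), 'eef_pos': array([ 258.59948811, -513.12283455,  247.55375311]), 'tool_rot': array([ 9.72883231e-01,  2.31295384e-01, -1.67630250e-04, -7.97403304e-04]), 'ft_force': array([0.17123274, 0.53472073, 0.27315643]), 'moment': array([ 0.00355202,  0.00931545, -0.02853272]), 'gripper_width': 85.5040914836768}
```

View pics/scene0.png

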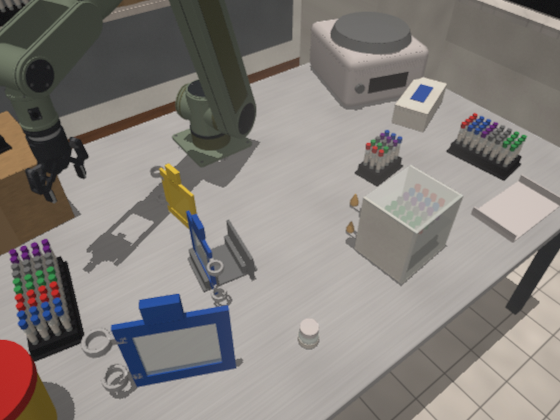

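View pics/top0.png

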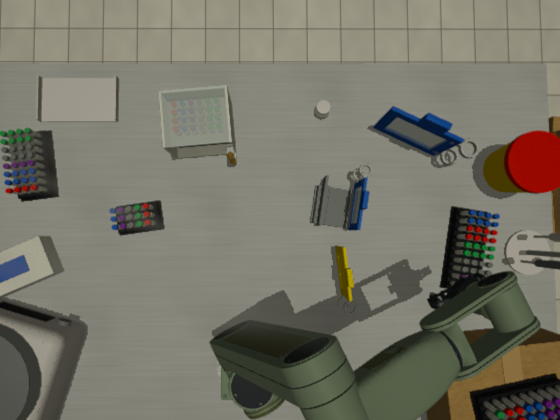

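The scene shows three doors. Yellow is at scene (180,195) and top (345,272). A large blue one is at scene (175,340) and top (420,130). A small blue one in the grey slotted stand is at scene (205,245) and top (360,203). The small blue one in the stand fits the description. I'll enlarge it, the cabinet at scene (405,220) and top (196,120), and the brass pintles at scene (352,200) and (350,228).

```bash
python3 - <<'E'
import cv2
s=cv2.imread("pics/scene0.png");t=cv2.imread("pics/top0.png")
def c(im,x0,y0,w,h,k,n): cv2.imwrite(f"pics/{n}.png",cv2.resize(im[y0:y0+h,x0:x0+w],None,fx=k,fy=k,interpolation=cv2.INTER_CUBIC))
c(s,150,190,130,120,5,"s_door"); c(t,300,150,90,90,6,"t_door")
c(s,330,150,140,130,4.5,"s_cab"); c(t,150,70,100,110,5.4,"t_cab")
E
```

```text
(no output)
```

View pics/s_door.png

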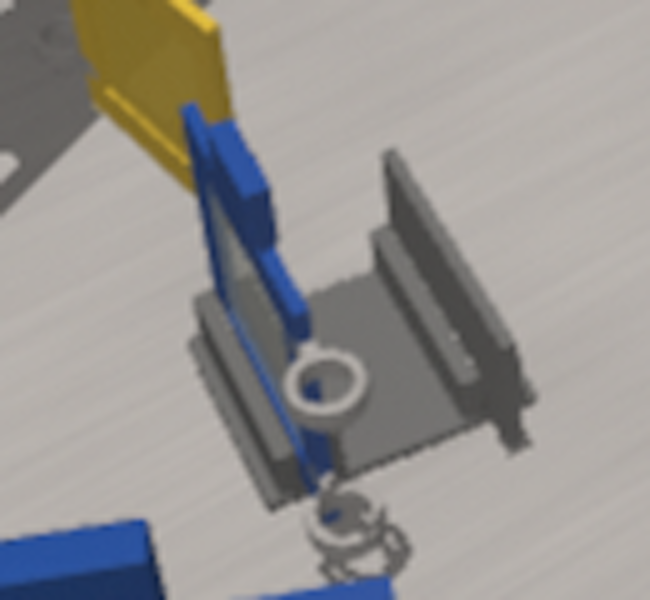

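View pics/t_door.png

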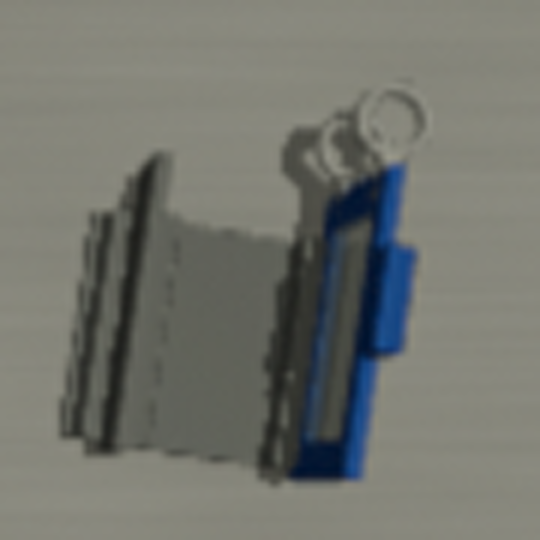

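View pics/s_cab.png

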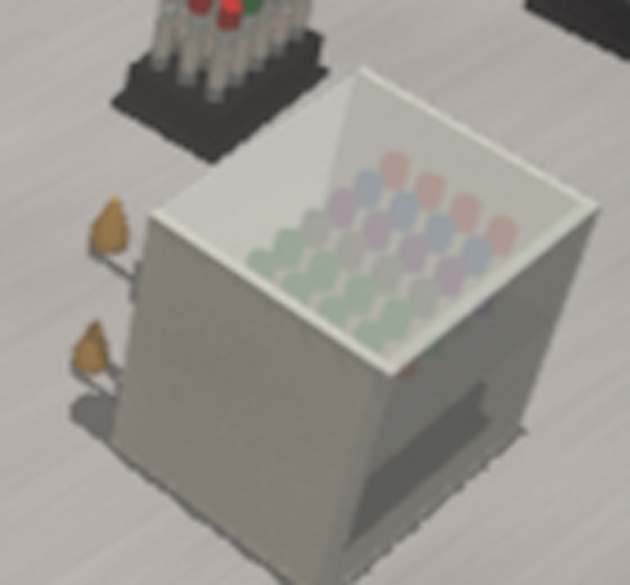

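View pics/t_cab.png

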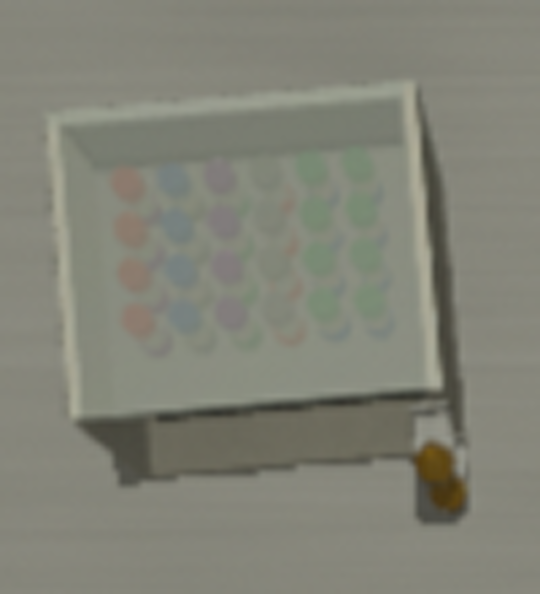

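```bash
cat > h.py <<'E'
import numpy as np, cv2
from scipy.optimize import least_squares
from station import bot
C={n:bot.get_calibration(n) for n in("scene","top")}
def proj(n,P):
    K,E=C[n]["intrinsics"],C[n]["extrinsics"]
    q=(np.atleast_2d(P)@E[:3,:3].T+E[:3,3])@K.T
    return q[:,:2]/q[:,2:]
def tri(ps,pt):
    f=lambda X:np.r_[proj("scene",X)[0]-ps,proj("top",X)[0]-pt]
    r=least_squares(f,[500,-100,100]);return r.x,r.fun
def onz(n,p,z):
    r=least_squares(lambda X:proj(n,[X[0],X[1],z])[0]-p,[500,0]);return r.x
def R(y):return np.array([[np.cos(y),-np.sin(y),0],[np.sin(y),np.cos(y),0],[0,0,1]])
E
python3 - <<'E'
from h import *
np.set_printoptions(precision=1,suppress=True)
sd=lambda x,y:np.array([x/5+150,y/5+190]); td=lambda x,y:np.array([x/6+300,y/6+150])
sc=lambda x,y:np.array([x/4.5+330,y/4.5+150]); tc=lambda x,y:np.array([x/5.4+150,y/5.4+70])
for n,a,b,z in[("eyetop",sd(326,383),td(392,119),147),("tabtop",sd(242,158),td(398,300),208),
 ("pinH",sc(114,200),tc(433,460),184),("pinL",sc(96,322),tc(450,495),84),
 ("cabFR",sc(155,214),tc(440,388),200),("cabFL",sc(362,70),tc(75,415),200),("cabBR",sc(392,372),tc(412,84),200),("cabBL",sc(597,207),tc(52,116),200)]:
    print(n,*tri(a,b),"z-known",onz("scene",a,z),onz("top",b,z))
E
```

```text
eyetop [ 582.7 -323.7  141. ] [-0.6 -0.  -0.6 -0.4] z-known [ 588.  -324.7] [ 580.8 -324.3]
tabtop [ 492.9 -309.5  203.5] [-1.4 -0.1 -1.5 -0.9] z-known [ 499.1 -308.7] [ 490.2 -312.7]
pinH [622.4  62.8 177.2] [-1.3  0.1 -1.1 -1. ] z-known [629.   60.1] [618.6  59.1]
pinL [620.6  62.9  77.2] [-1.9  0.1 -1.7 -1.4] z-known [627.7  62.3] [615.3  57.4]
cabFR [656.7  58.  195.1] [-1.4  0.1 -1.2 -1. ] z-known [661.9  56.8] [652.8  54.3]
cabFL [642.  241.5 196.2] [-0.8  0.1 -0.6 -0.6] z-known [645.7 239.5] [639.6 239. ]
cabBR [813.4  71.2 197. ] [-1.1  0.1 -0.9 -0.9] z-known [816.1  70.8] [809.9  68.4]
cabBL [797.7 255.3 195.4] [-1.2  0.2 -0.9 -1. ] z-known [801.3 253.1] [793.5 251.7]
```

```bash
python3 - <<'E'
import cv2
s=cv2.imread("pics/scene0.png");t=cv2.imread("pics/top0.png")
def c(im,x0,y0,w,h,k,n): cv2.imwrite(f"pics/{n}.png",cv2.resize(im[y0:y0+h,x0:x0+w],None,fx=k,fy=k,interpolation=cv2.INTER_LINEAR))
c(t,340,160,40,72,8,"t_door2"); c(s,180,205,60,75,8,"s_door2")
E
```

```text
(no output)
```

View pics/t_door2.png

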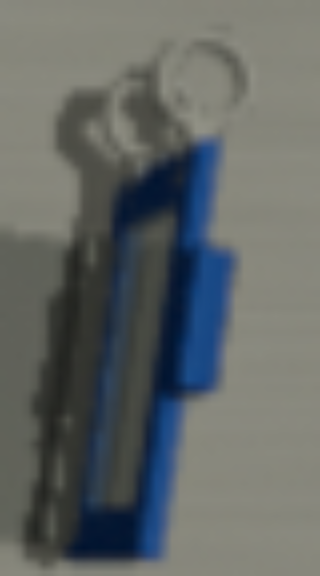

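View pics/s_door2.png

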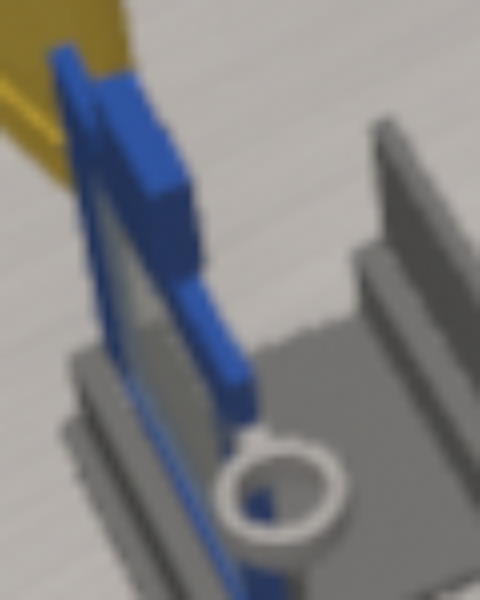

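The crop confirms it: the small blue door sits in the stand slot, with its tab on top and its eyes at the +x end. Next I'll get the yaw and a combined fit.

```bash
python3 - <<'E'
from h import *
np.set_printoptions(precision=3,suppress=True)
T=lambda x,y:np.array([x/8+340,y/8+160]); S=lambda x,y:np.array([x/8+180,y/8+205])
obs=[("top",(99,0,139),T(201,82)),("top",(75,-4,160),T(220,143)),("top",(-75,-4,160),T(163,557)),
("top",(33,-7,200),T(236,250)),("top",(-17,-7,200),T(215,385)),("top",(33,7,200),T(205,250)),("top",(-17,7,200),T(184,388)),
("scene",(99,0,139),S(282,490)),("scene",(75,-4,160),S(238,385)),("scene",(75,4,160),S(255,375)),("scene",(-75,4,160),S(75,45)),("scene",(-75,-4,160),S(55,52)),
("scene",(33,-7,200),S(158,192)),("scene",(33,7,200),S(190,178)),("scene",(-17,7,200),S(130,75)),("scene",(-17,-7,200),S(100,90))]
def f(p,which=None):
    r=[]
    for n,P,o in obs:
        if which and n!=which: continue
        r.append(proj(n,R(p[2])@np.array(P)+[p[0],p[1],8])[0]-o)
    return np.concatenate(r)
for w in (None,"top","scene"):
    q=least_squares(f,[490,-310,-.14],args=(w,)); print(w,q.x,np.degrees(q.x[2]),q.fun.reshape(-1,2).round(1).tolist())
s=bot.get_state();print(s["eef_pos"],s["tool_rot"])
E
```

```text
None [ 486.802 -308.384   -0.157] -9.002996830513451 [[0.1, -1.7], [-0.6, -1.8], [-0.8, -0.8], [-0.5, -1.5], [-0.4, -0.3], [-1.7, -2.3], [-1.6, -1.5], [-0.5, -0.8], [-1.6, -0.4], [-0.4, -0.4], [-0.9, -0.8], [-1.5, -0.6], [-1.7, -0.2], [0.2, -0.5], [-0.2, -1.6], [-2.2, -1.5]]
top [ 482.853 -310.732   -0.147] -8.421630089442685 [[0.5, -0.4], [0.0, -0.4], [0.3, 0.7], [0.3, -0.1], [0.5, 1.1], [-0.9, -0.9], [-0.7, 0.0]]
scene [ 490.112 -307.702   -0.161] -9.208163858315887 [[0.4, 0.1], [-0.7, 0.4], [0.5, 0.4], [0.2, -0.2], [-0.5, -0.0], [-0.7, 0.6], [1.2, 0.2], [0.8, -0.9], [-1.2, -0.8]]
[ 258.599 -513.123  247.554] [ 0.973  0.231 -0.    -0.001]
```

```bash
cat >> h.py <<'E'
from scipy.spatial.transform import Rotation as Ro
def move(pos,yaw_deg):
    s=bot.get_state(); p=s["eef_pos"]; r=Ro.from_quat(s["tool_rot"])
    g=Ro.from_euler("z",yaw_deg,degrees=True)*Ro.from_rotvec([np.pi,0,0])
    d=r.inv().apply(np.array(pos)-p)/300; w=(r.inv()*g).as_rotvec()/np.pi
    x=r.as_matrix()[:,0]
    print("t",round(s["time"],2),"p",p.round(1),"yaw",round(np.degrees(np.arctan2(x[1],x[0])),2),"z",r.as_matrix()[:,2].round(4),"F",s["ft_force"].round(1),"M",s["moment"].round(2),"w",round(s["gripper_width"],1))
    print("d",d.round(4).tolist(),"rot",w.round(4).tolist())
E
python3 -c "
from h import *
move([495,-310,280],-8.9)"
```

```text
t 0.1 p [ 258.6 -513.1  247.6] yaw 26.75 z [-7.0e-04  1.5e-03 -1.0e+00] F [0.2 0.5 0.3] M [ 0.    0.01 -0.03] w 85.5
d [1.0084, -0.2502, -0.1077] rot [-0.0005, 0.0001, 0.198]
```

Request:
jog_arm:
  translation:
    - [0.1, -0.02, -0.1]
    - [0.25, -0.06, -0.108]
    - [0.4, -0.1, -0.108]
    - [0.53, -0.13, -0.108]
    - [0.66, -0.165, -0.108]
  rotation:
    - [0, 0, 0.03]
    - [0, 0, 0.06]
    - [0, 0, 0.1]
    - [0, 0, 0.14]
    - [0, 0, 0.17]
  jaw: [-1, -1, -1, -1, -1]

```text
time: 0.52
eef_pos: [402.3, -389.1, 279.9]
tool_rot: [0.999, -0.035, -0.001, -0.001]
ft_force: [0.4, -0.0, 0.5]
gripper_width: 85.3
```

```bash
python3 -c "
from h import *
move([495,-310,270],-8.9)"
```

```text
t 0.52 p [ 402.3 -389.1  279.9] yaw -3.99 z [-0.001   0.0015 -1.    ] F [ 0.4 -0.   0.5] M [-0.03  0.03  0.01] w 85.3
d [0.2898, -0.2843, 0.033] rot [-0.0004, 0.0004, 0.0273]
```

Request:
jog_arm:
  translation:
    - [0.1, -0.1, 0.01]
    - [0.19, -0.18, 0.02]
    - [0.26, -0.26, 0.033]
    - [0.29, -0.284, 0.033]
    - [0.29, -0.284, 0.033]
  rotation:
    - [0, 0, 0.01]
    - [0, 0, 0.027]
    - [0, 0, 0.027]
    - [0, 0, 0.027]
    - [0, 0, 0.027]
  jaw: [-1, -1, -1, -1, -1]

```text
time: 0.93
eef_pos: [496.7, -308.3, 269.1]
tool_rot: [0.997, -0.075, -0.001, -0.001]
ft_force: [-0.3, -0.5, 0.5]
gripper_width: 85.3
```

```bash
python3 - <<'E'
from h import *
for n in("scene","top"):
    im=bot.grab_frame(n)[:,:,::-1]; cv2.imwrite(f"pics/{n}1.png",im)
    p=proj(n,bot.get_state()["eef_pos"])[0]; print(n,p)
    x,y=int(p[0])-40,int(p[1])-40
    cv2.imwrite(f"pics/{n}1c.png",cv2.resize(im[max(y,0):y+100,x:x+100],None,fx=6,fy=6,interpolation=cv2.INTER_LINEAR))
move([495,-310,190],-8.9)
E
```

```text
scene [193.87123644 201.27856643]
top [370.45395596 196.74019734]
t 1.03 p [ 494.5 -310.5  269.7] yaw -8.81 z [-0.0023  0.0011 -1.    ] F [-0.4  0.  -0.2] M [ 0.01  0.01 -0.  ] w 85.6
d [0.0019, -0.0017, 0.2658] rot [-0.0002, 0.0008, 0.0005]
```

View pics/scene1c.png

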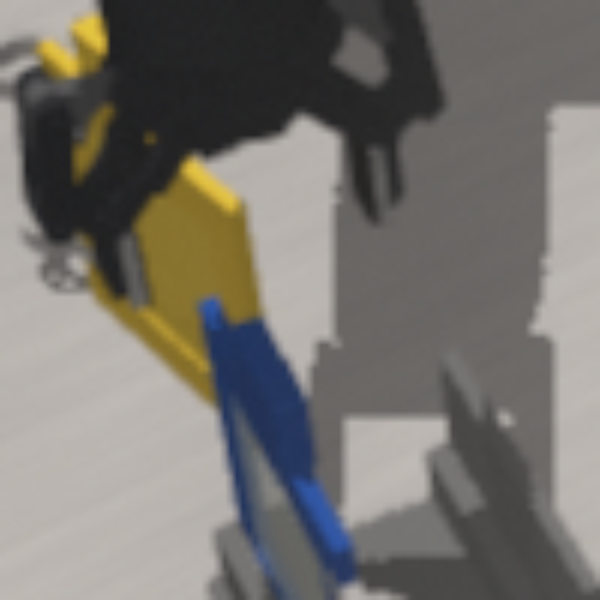

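View pics/top1c.png

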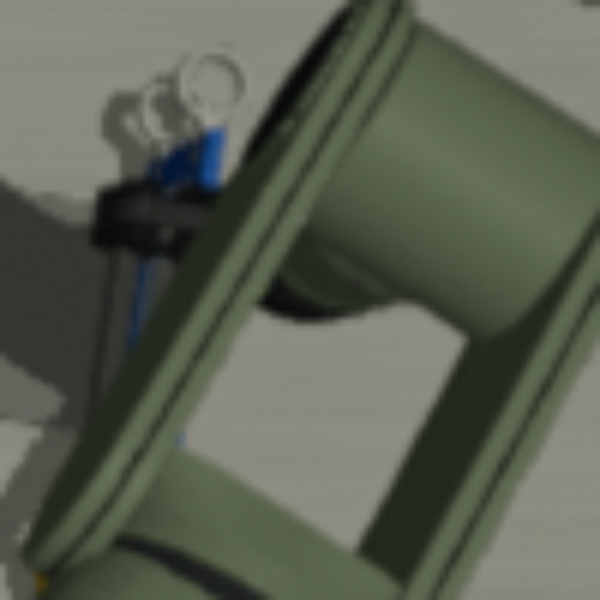

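In the scene crop the pads straddle the tab. Their midpoint is at about (250,255), against a projected TCP of (245,245), so the grasp line is good. Descending.

Request:
jog_arm:
  translation:
    - [0, 0, 0.09]
    - [0, 0, 0.17]
    - [0.002, -0.002, 0.23]
    - [0.002, -0.002, 0.266]
    - [0.002, -0.002, 0.266]
  rotation:
    - [0, 0, 0]
    - [0, 0, 0]
    - [0, 0.0008, 0]
    - [0, 0.0008, 0]
    - [0, 0.0008, 0]
  jaw: [-1, -1, -1, -1, -1]

```text
time: 1.45
eef_pos: [492.7, -310.5, 187.7]
tool_rot: [0.997, -0.078, -0.002, -0.001]
ft_force: [-0.4, -0.1, -0.8]
gripper_width: 85.3
```

```bash
python3 - <<'E'
from h import *
n="scene"
im=bot.grab_frame(n)[:,:,::-1]; p=proj(n,bot.get_state()["eef_pos"])[0]; print(p)
x,y=int(p[0])-45,int(p[1])-50
cv2.imwrite(f"pics/{n}2c.png",cv2.resize(im[max(y,0):y+100,x:x+100],None,fx=6,fy=6,interpolation=cv2.INTER_LINEAR))
move([495,-310,190],-8.9)
E
```

```text
[197.38870998 226.2712429 ]
t 1.5 p [ 493.8 -310.8  189.4] yaw -8.92 z [-0.0016  0.0014 -1.    ] F [0.7 0.  0.4] M [ 0.   -0.05  0.01] w 85.1
d [0.0035, -0.0033, -0.0021] rot [-0.0004, 0.0006, -0.0001]
```

View pics/scene2c.png

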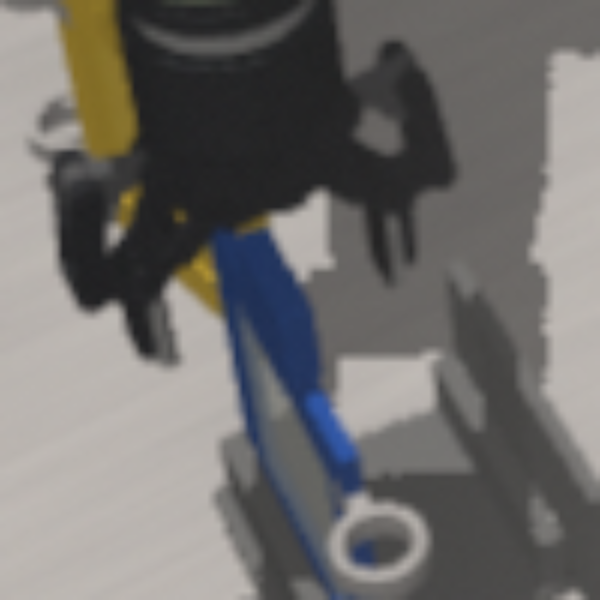

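The jaws are centred on the tab: tips at (155,358) and (398,275), with the tab between them. Closing.

Request:
jog_arm:
  translation:
    - [0.002, -0.002, 0]
    - [0.002, -0.002, 0]
    - [0.002, -0.002, 0]
    - [0.002, -0.002, 0]
    - [0.002, -0.002, 0]
  rotation:
    - [0, 0, 0]
    - [0, 0, 0]
    - [0, 0, 0]
    - [0, 0, 0]
    - [0, 0, 0]
  jaw: [0.3, 0.6, 1, 1, 1]
  grip_force: 50

```text
time: 1.92
eef_pos: [494.7, -310.4, 190.1]
tool_rot: [0.997, -0.078, -0.0, -0.0]
ft_force: [0.1, -0.6, 0.0]
gripper_width: 25.4
```

Request:
jog_arm:
  translation:
    - [0, 0, 0]
    - [0, 0, 0]
    - [0, 0, 0]
    - [0, 0, 0]
    - [0, 0, 0]
  rotation:
    - [0, 0, 0]
    - [0, 0, 0]
    - [0, 0, 0]
    - [0, 0, 0]
    - [0, 0, 0]
  jaw: [1, 1, 1, 1, 1]

```text
time: 2.33
eef_pos: [495.0, -310.5, 190.4]
tool_rot: [0.997, -0.078, -0.0, -0.0]
ft_force: [0.5, -0.6, 2.0]
gripper_width: 13.5
```

```bash
python3 -c "
from h import *
move([495,-310,300],-8.9)"
```

```text
t 2.33 p [ 495.  -310.5  190.4] yaw -8.9 z [ 0.e+00  5.e-04 -1.e+00] F [ 0.5 -0.6  2. ] M [0.06 0.05 0.03] w 13.5
d [-0.0002, -0.0017, -0.3654] rot [-0.0001, 0.0, 0.0]
```

Request:
jog_arm:
  translation:
    - [0, 0, -0.02]
    - [0, 0, -0.05]
    - [0, 0, -0.09]
    - [0, 0, -0.14]
    - [0, 0, -0.15]
  rotation:
    - [0, 0, 0]
    - [0, 0, 0]
    - [0, 0, 0]
    - [0, 0, 0]
    - [0, 0, 0]
  jaw: [1, 1, 1, 1, 1]
  grip_force: 70

```text
time: 2.75
eef_pos: [495.9, -311.1, 238.0]
tool_rot: [0.997, -0.078, 0.002, 0.001]
ft_force: [0.3, 0.6, -2.4]
gripper_width: 13.2
```

```bash
python3 -c "
from h import *
move([495,-310,305],-8.9)"
```

```text
t 2.75 p [ 495.9 -311.1  238. ] yaw -8.9 z [ 0.0035 -0.0019 -1.    ] F [ 0.3  0.6 -2.4] M [-0.04 -0.11  0.01] w 13.2
d [-0.0026, -0.0029, -0.2232] rot [0.0004, -0.0012, 0.0]
```

Request:
jog_arm:
  translation:
    - [0, 0, -0.08]
    - [0, 0, -0.15]
    - [0, 0, -0.2]
    - [-0.002, -0.003, -0.223]
    - [-0.002, -0.003, -0.223]
  rotation:
    - [0, 0, 0]
    - [0, 0, 0]
    - [0, -0.001, 0]
    - [0, -0.001, 0]
    - [0, -0.001, 0]
  jaw: [1, 1, 1, 1, 1]

```text
time: 3.17
eef_pos: [495.5, -310.1, 306.4]
tool_rot: [0.997, -0.078, 0.002, 0.001]
ft_force: [0.5, -0.2, -2.1]
gripper_width: 13.0
```

```bash
python3 - <<'E'
from h import *
for n in("scene","top"):
    im=bot.grab_frame(n)[:,:,::-1]; cv2.imwrite(f"pics/{n}3.png",im)
# target: eye centre at 90 mm in front of pintle (622.6,59.7), cabinet yaw 4.6
u=np.array([np.cos(np.radians(4.6)),np.sin(np.radians(4.6))])
t=np.array([622.6,59.7])-u*(60+91); print(t)
move([*t,305],4.6)
E
```

```text
[472.08638935  47.58996243]
t 3.27 p [ 494.8 -309.7  303.9] yaw -8.9 z [-1.e-03 -5.e-04 -1.e+00] F [-0.6  0.2 -3.2] M [ 0.02 -0.01 -0.02] w 13.2
d [-0.2588, -1.1648, -0.0041] rot [0.0002, 0.0003, -0.075]
```

View pics/scene3.png

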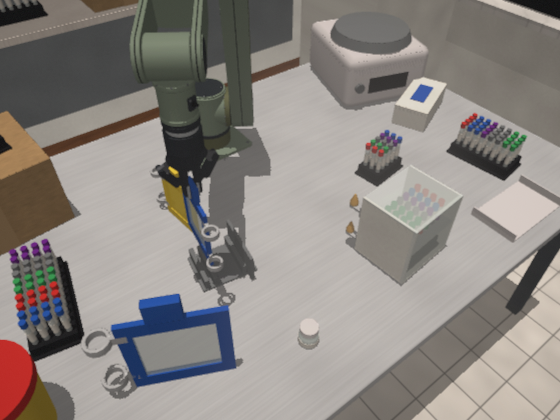

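The door is clear of the stand and hanging level, with its eyes at (210,232) and (215,263). I'll carry it across, over the plate, to in front of the cabinet.

Request:
jog_arm:
  translation:
    - [-0.02, -0.08, -0.004]
    - [-0.04, -0.18, -0.004]
    - [-0.08, -0.29, -0.004]
    - [-0.1, -0.4, -0.004]
    - [-0.13, -0.51, -0.004]
  rotation:
    - [0, 0, 0]
    - [0, 0, -0.01]
    - [0, 0, -0.02]
    - [0, 0, -0.03]
    - [0, 0, -0.04]
  jaw: [1, 1, 1, 1, 1]

```text
time: 3.68
eef_pos: [479.0, -151.0, 303.2]
tool_rot: [1.0, -0.014, -0.002, -0.0]
ft_force: [0.7, 0.3, -2.0]
gripper_width: 12.8
```

```bash
python3 -c "
from h import *
move([472,47.6,300],4.6)"
```

```text
t 3.68 p [ 479.  -151.   303.2] yaw -1.65 z [-3.8e-03  7.0e-04 -1.0e+00] F [ 0.7  0.3 -2. ] M [ 0.   -0.05  0.  ] w 12.8
d [-0.0423, -0.661, 0.0112] rot [-0.0003, 0.0012, -0.0347]
```

Request:
jog_arm:
  translation:
    - [-0.01, -0.11, 0]
    - [-0.02, -0.24, 0]
    - [-0.03, -0.36, 0]
    - [-0.035, -0.46, 0.005]
    - [-0.04, -0.55, 0.01]
  rotation:
    - [0, 0, -0.007]
    - [0, 0.001, -0.014]
    - [0, 0.001, -0.02]
    - [0, 0.001, -0.03]
    - [0, 0.001, -0.035]
  jaw: [1, 1, 1, 1, 1]

```text
time: 4.1
eef_pos: [470.5, 16.3, 298.9]
tool_rot: [0.999, 0.042, -0.002, -0.001]
ft_force: [-0.4, -0.9, -1.9]
gripper_width: 13.4
```

```bash
python3 -c "
from h import *
move([472,47.6,270],4.6)"
```

```text
t 4.1 p [470.5  16.3 298.9] yaw 4.77 z [-0.0033  0.0011 -1.    ] F [-0.4 -0.9 -1.9] M [-0.01  0.01  0.01] w 13.4
d [0.0138, -0.1035, 0.0964] rot [-0.0004, 0.001, 0.0009]
```

Request:
jog_arm:
  translation:
    - [0.008, -0.06, 0.02]
    - [0.012, -0.09, 0.06]
    - [0.014, -0.103, 0.1]
    - [0.014, -0.103, 0.122]
    - [0.014, -0.103, 0.122]
  rotation:
    - [0, 0.001, 0]
    - [0, 0.001, 0]
    - [0, 0.001, 0]
    - [0, 0.001, 0]
    - [0, 0.001, 0]
  jaw: [1, 1, 1, 1, 1]

```text
time: 4.52
eef_pos: [470.4, 47.4, 259.7]
tool_rot: [0.999, 0.042, -0.003, -0.0]
ft_force: [0.2, 0.0, -2.3]
gripper_width: 13.3
```

```bash
python3 - <<'E'
from h import *
f={}
for n in("scene","top"):
    f[n]=bot.grab_frame(n)[:,:,::-1]; cv2.imwrite(f"pics/{n}4.png",f[n])
s,t=f["scene"],f["top"]
cv2.imwrite("pics/s4c.png",cv2.resize(s[140:250,290:390],None,fx=5.4,fy=5.4))
cv2.imwrite("pics/t4c.png",cv2.resize(t[130:230,200:280],None,fx=6,fy=6))
move([472,47.6,262],4.6)
E
```

```text
t 4.62 p [471.8  47.  261.8] yaw 4.74 z [-0.0016  0.0011 -1.    ] F [-0.1 -1.1 -1.8] M [ 0.01 -0.03 -0.01] w 13.2
d [0.0009, -0.0018, -0.0006] rot [-0.0004, 0.0005, 0.0008]
```

View pics/scene4.png

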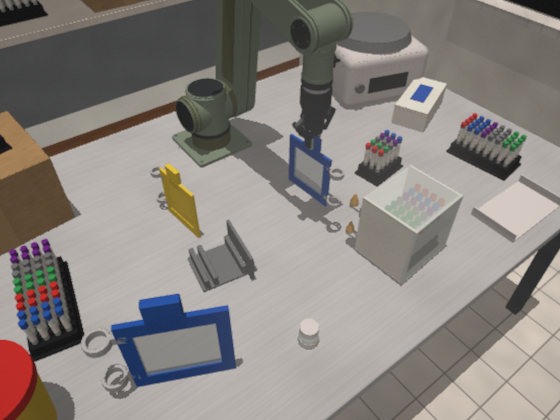

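View pics/s4c.png

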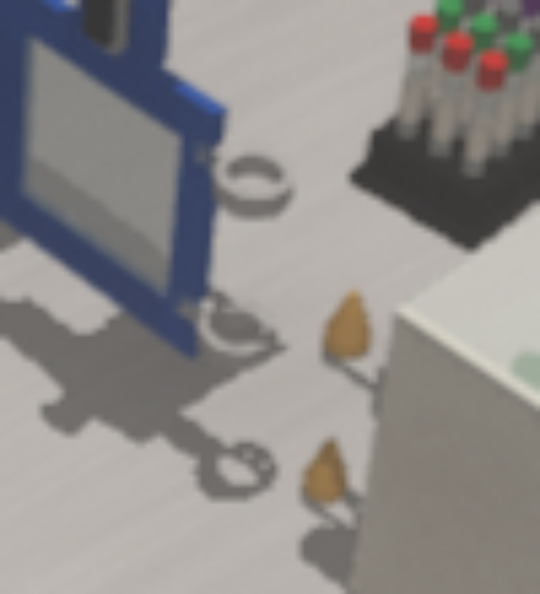

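View pics/t4c.png

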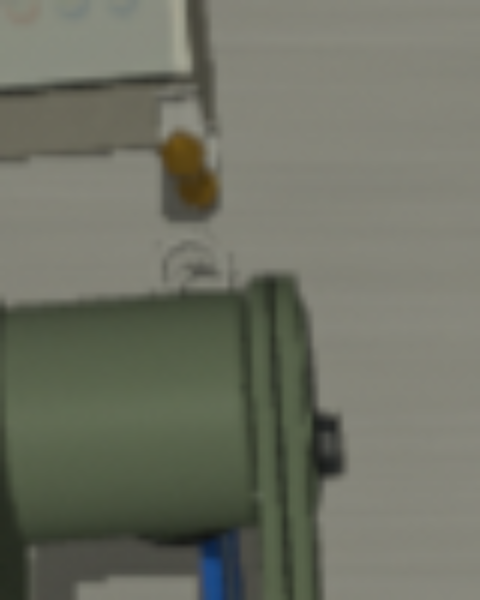

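```bash
python3 - <<'E'
from h import *
np.set_printoptions(precision=1,suppress=True)
e=np.array([471.8+91*np.cos(.0825),47+91*np.sin(.0825)])
s,t=cv2.imread("pics/scene4.png"),cv2.imread("pics/top4.png")
a=np.linspace(0,2*np.pi,60)
def ring(im,n,o,k,c,z,r,col):
    P=np.c_[c[0]+r*np.cos(a),c[1]+r*np.sin(a),np.full(60,z)]
    q=(proj(n,P)-o+.5)*k-.5
    cv2.polylines(im,[np.round(q*8).astype(int)],True,col,1,cv2.LINE_AA,3)
os,ks=(325,160),11; ot,kt=(215,140),11
S=cv2.resize(s[160:235,325:375],None,fx=ks,fy=ks); T=cv2.resize(t[140:190,215:255],None,fx=kt,fy=kt)
for zb in(105,205):
    for z,c in((zb,(0,255,255)),(zb+14,(0,255,0))):
        for r in((13,19) if z>zb else (19,)):
            ring(S,"scene",os,ks,e,z,r,c); ring(T,"top",ot,kt,e,z,r,c)
p=np.array([622.6,59.7])
for zf in(50,150):
    for z,r in((zf,11),(zf+8,11),(zf+34,2.5)):
        ring(S,"scene",os,ks,p,z,r,(255,0,255)); ring(T,"top",ot,kt,p,z,r,(255,0,255))
S=S[:600*1]; 
cv2.imwrite("pics/s5.png",S[:590]);cv2.imwrite("pics/s5b.png",S[230:]);cv2.imwrite("pics/t5.png",T)
E
```

```text
(no output)
```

View pics/s5.png

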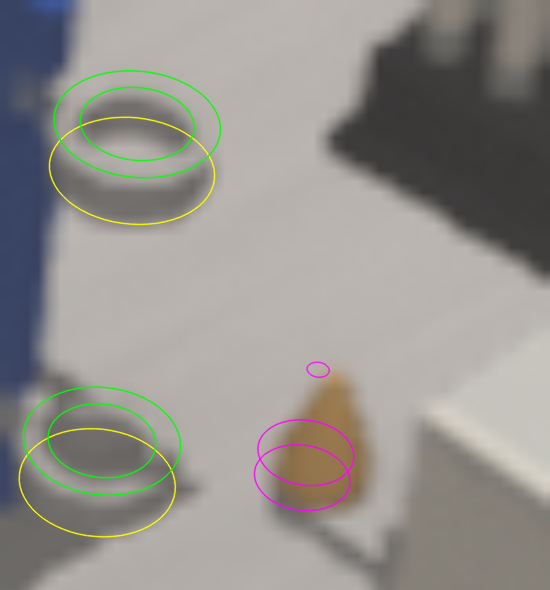

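View pics/s5b.png

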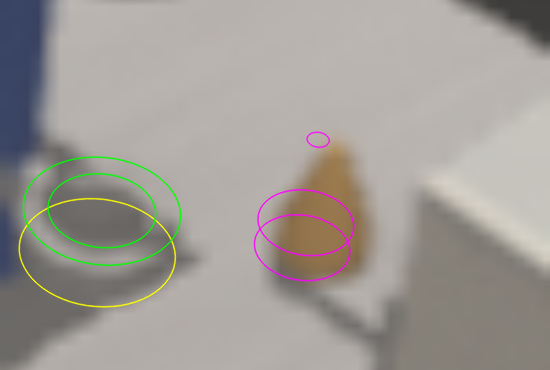

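View pics/t5.png

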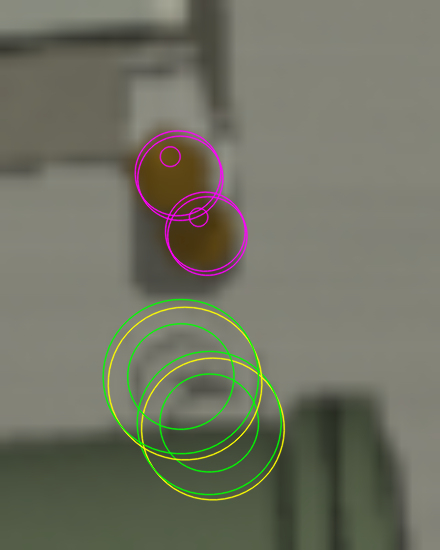

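```bash
python3 - <<'E'
import cv2,numpy as np
s,t=cv2.imread("pics/scene4.png"),cv2.imread("pics/top4.png")
def st(im,lo,hi): return np.clip((im.astype(float)-lo)*255/(hi-lo),0,255).astype(np.uint8)
T=cv2.resize(st(t[150:190,215:255],60,160),None,fx=14,fy=14,interpolation=cv2.INTER_LINEAR)
S=cv2.resize(st(s[160:215,322:370],60,220),None,fx=11,fy=11,interpolation=cv2.INTER_LINEAR)
for im,k in((T,14),(S,11)):
    for i in range(0,im.shape[1],5*k): cv2.line(im,(i,0),(i,4),(0,0,255),1)
    for i in range(0,im.shape[0],5*k): cv2.line(im,(0,i),(4,i),(0,0,255),1)
cv2.imwrite("pics/t6.png",T);cv2.imwrite("pics/s6.png",S)
E
```

```text
(no output)
```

View pics/t6.png

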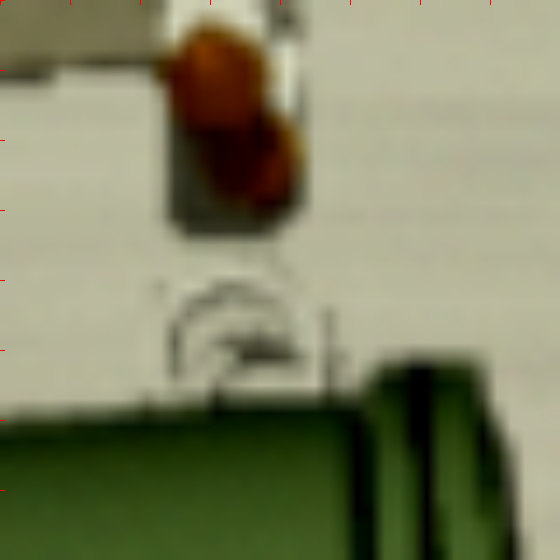

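View pics/s6.png

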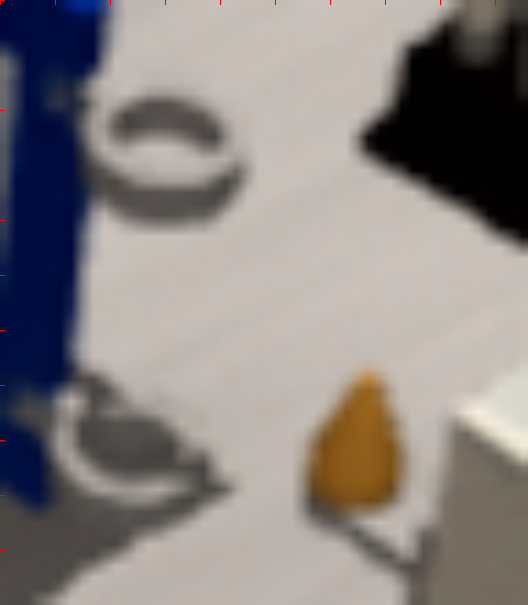

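```bash
python3 - <<'E'
from h import *
np.set_printoptions(precision=2,suppress=True)
e=np.array([471.8+91*np.cos(.0825),47+91*np.sin(.0825)]);p=np.array([622.6,59.7])
def J(n,c,z):
    b=proj(n,[*c,z])[0]; return b,np.c_[proj(n,[c[0]+1,c[1],z])[0]-b,proj(n,[c[0],c[1]+1,z])[0]-b]
b,j=J("scene",e,219);de=np.linalg.solve(j,[-.3,.2]);b,j=J("scene",p,154);dp=np.linalg.solve(j,[1.65,.25])
print("scene eye corr",de,"pin corr",dp,"eye",e+de,"pin",p+dp,"rel",p+dp-e-de)
b,j=J("top",e,219);de=np.linalg.solve(j,np.array([231.5,174.8])-b);b,j=J("top",p,154);dp=np.linalg.solve(j,np.array([230.1,155.1])-b)
print("top eye corr",de,"pin corr",dp,"eye",e+de,"pin",p+dp,"rel",p+dp-e-de)
E
```

```text
scene eye corr [ 0.13 -1.13] pin corr [3.19 2.74] eye [562.62  53.37] pin [625.79  62.44] rel [63.16  9.07]
top eye corr [-2.9 -1.5] pin corr [1.1  1.96] eye [559.59  53.  ] pin [623.7   61.66] rel [64.11  8.66]
```

Both cameras agree on the eye-to-pintle offset: scene gives (63.2, 9.1) and top gives (64.1, 8.7). I'll move in level.

```bash
python3 -c "
from h import *
move([535.4,55.9,262],4.7)"
```

```text
t 4.62 p [471.8  47.  261.8] yaw 4.74 z [-0.0016  0.0011 -1.    ] F [-0.1 -1.1 -1.8] M [ 0.01 -0.03 -0.01] w 13.2
d [0.2138, -0.0119, -0.0009] rot [-0.0004, 0.0005, 0.0002]
```

Request:
jog_arm:
  translation:
    - [0.03, -0.005, -0.001]
    - [0.09, -0.012, -0.001]
    - [0.15, -0.012, -0.001]
    - [0.2, -0.012, -0.001]
    - [0.214, -0.012, -0.001]
  rotation:
    - [0, 0.0005, 0]
    - [0, 0.0005, 0]
    - [0, 0.0005, 0]
    - [0, 0.0005, 0]
    - [0, 0.0005, 0]
  jaw: [1, 1, 1, 1, 1]

```text
time: 5.03
eef_pos: [538.6, 55.7, 262.5]
tool_rot: [0.999, 0.041, 0.002, -0.001]
ft_force: [0.1, -0.7, -2.1]
gripper_width: 13.6
```

Request:
jog_arm:
  translation:
    - [0, 0, 0]
    - [0, 0, 0]
  rotation:
    - [0, 0, 0]
    - [0, 0, 0]
  jaw: [1, 1]

```text
time: 5.2
eef_pos: [538.9, 55.4, 262.6]
tool_rot: [0.999, 0.041, 0.002, -0.001]
ft_force: [0.3, -1.1, -2.6]
gripper_width: 13.0
```

```bash
cat > look.py <<'E'
from h import *
import sys
k=sys.argv[1]
f={n:bot.grab_frame(n)[:,:,::-1] for n in("scene","top")}
s,t=f["scene"],f["top"]
for n in f: cv2.imwrite(f"pics/{n}{k}.png",f[n])
st=lambda im,lo,hi:np.clip((im.astype(float)-lo)*255/(hi-lo),0,255).astype(np.uint8)
cv2.imwrite(f"pics/tc{k}.png",cv2.resize(st(t[140:180,215:255],60,160),None,fx=14,fy=14,interpolation=cv2.INTER_LINEAR))
cv2.imwrite(f"pics/sc{k}.png",cv2.resize(st(s[165:240,322:387],40,220),None,fx=8,fy=8,interpolation=cv2.INTER_LINEAR))
s=bot.get_state(); p=s["eef_pos"]; X=Ro.from_quat(s["tool_rot"]).as_matrix()[:2,0]
e=p[:2]+91*X; print("eye",e)
for z in(p[2]-182.4+139,p[2]-182.4+125,p[2]-182.4+39,p[2]-182.4+25): print(round(z),proj("scene",[*e,z])[0]-[322,165],proj("top",[*e,z])[0]-[215,140])
E
python3 look.py 7; python3 -c "
from h import *
move([535.4,55.9,262],4.7)"
```

```text
eye [628.72024134  62.8963357 ]
219 [35.68754173 18.36474769] [12.78502109  9.35272032]
205 [35.03003993 22.61821358] [13.20342764 10.24375043]
119 [31.21877746 47.27377313] [15.58812576 15.32215517]
105 [30.63303996 51.06298629] [15.94859263 16.08979811]
t 5.3 p [538.   55.5 262.6] yaw 4.67 z [ 0.003   0.0014 -1.    ] F [-0.3 -0.2 -2.9] M [ 0.02 -0.   -0.08] w 12.8
d [-0.0086, -0.0021, 0.002] rot [-0.0004, -0.001, -0.0002]
```

View pics/tc7.png

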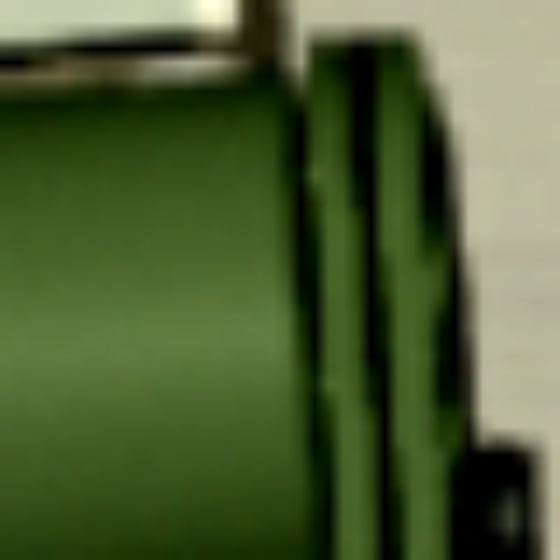

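View pics/sc7.png

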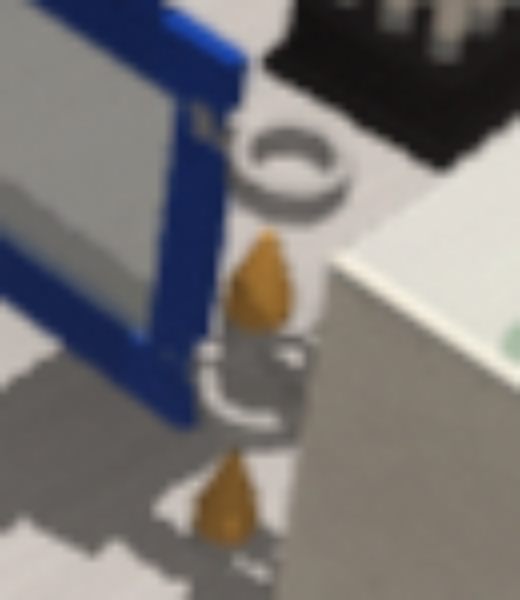

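```bash
python3 - <<'E'
from h import *
def J(n,c,z):
    b=proj(n,[*c,z])[0]; return np.c_[proj(n,[c[0]+1,c[1],z])[0]-b,proj(n,[c[0],c[1]+1,z])[0]-b]
print(np.linalg.solve(J("scene",[628,62],219),[1.5,1.25]), J("scene",[628,62],219))
E
```

```text
[ 5.54574214 -0.25546963] [[ 0.28418961  0.29765688]
 [ 0.21792358 -0.1622581 ]]
```

Request:
jog_arm:
  translation:
    - [-0.009, -0.002, 0.002]
    - [-0.009, -0.002, 0.002]
    - [-0.009, -0.002, 0.002]
  rotation:
    - [0, -0.001, 0]
    - [0, -0.001, 0]
    - [0, -0.001, 0]
  jaw: [1, 1, 1]

```text
time: 5.55
eef_pos: [534.7, 55.9, 262.2]
tool_rot: [0.999, 0.041, -0.0, -0.001]
ft_force: [0.2, -0.1, -1.8]
gripper_width: 13.2
```

```bash
python3 look.py 8; python3 -c "
from h import *
move([535.4,55.9,262],4.7)"
```

```text
eye [625.73226328  63.29722011]
219 [34.93898351 17.77755843] [12.65026052 10.47665202]
205 [34.28891263 22.02790196] [13.07004214 11.35541242]
119 [30.52032205 46.66799126] [15.46260938 16.3639531 ]
105 [29.94108181 50.45522442] [15.82427046 17.12104541]
t 5.65 p [535.   55.9 262.2] yaw 4.68 z [ 1.0e-04  1.2e-03 -1.0e+00] F [ 0.2  0.9 -2.7] M [ 0.02 -0.02  0.03] w 13.3
d [0.0012, 0.0, 0.0006] rot [-0.0004, -0.0001, -0.0001]
```

View pics/sc8.png

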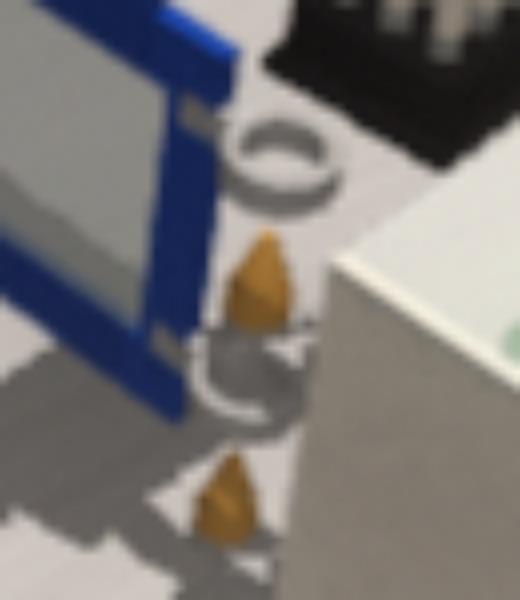

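The upper hole at about (284,149) is roughly over the pintle axis, expected at about (280,147), and the lower eye agrees. I'll trim 1 mm in x and lower slowly.

Request:
jog_arm:
  translation:
    - [-0.002, 0, 0.01]
    - [-0.002, 0, 0.03]
    - [-0.002, 0, 0.05]
    - [-0.002, 0, 0.065]
    - [-0.002, 0, 0.08]
  rotation:
    - [0, 0, 0]
    - [0, 0, 0]
    - [0, 0, 0]
    - [0, 0, 0]
    - [0, 0, 0]
  jaw: [1, 1, 1, 1, 1]

```text
time: 6.07
eef_pos: [534.2, 55.8, 237.2]
tool_rot: [0.999, 0.041, -0.0, -0.001]
ft_force: [-0.6, -0.2, -2.6]
gripper_width: 13.1
```

```bash
python3 look.py 9; python3 -c "
from h import *
move([534.4,55.9,225],4.7)"
```

```text
eye [624.58014953  63.2127684 ]
194 [33.42933997 25.15135045] [13.43164963 12.46177746]
180 [32.80147323 29.27687096] [13.83519898 13.30286562]
94 [29.15845792 53.21401127] [16.13844107 18.10334341]
80 [28.59804252 56.89632961] [16.48707296 18.82997115]
t 6.17 p [533.9  55.8 237. ] yaw 4.67 z [-0.0023  0.001  -1.    ] F [-1.1  0.8 -2.1] M [-0.02  0.06 -0.04] w 13.0
d [0.0018, -0.0002, 0.0399] rot [-0.0004, 0.0007, -0.0001]
```

View pics/sc9.png

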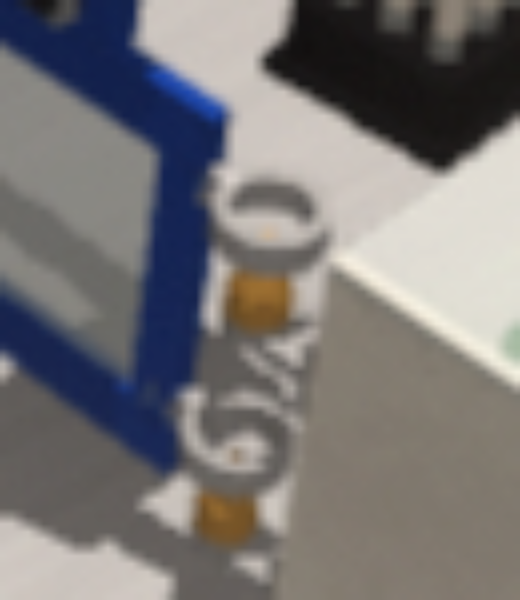

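Both tips show inside the two holes, at (268,232) and (237,455). I'll keep lowering.

Request:
jog_arm:
  translation:
    - [0.002, 0, 0.01]
    - [0.002, 0, 0.02]
    - [0.002, 0, 0.03]
    - [0.002, 0, 0.04]
    - [0.002, 0, 0.047]
  rotation:
    - [0, 0.0007, 0]
    - [0, 0.0007, 0]
    - [0, 0.0007, 0]
    - [0, 0.0007, 0]
    - [0, 0.0007, 0]
  jaw: [1, 1, 1, 1, 1]

```text
time: 6.58
eef_pos: [534.3, 55.9, 222.5]
tool_rot: [0.999, 0.041, -0.0, -0.001]
ft_force: [-0.2, 1.3, -2.7]
gripper_width: 13.1
```

```bash
python3 look.py 10; python3 -c "
from h import *
move([534.4,55.9,208],4.7)"
```

```text
eye [624.88634788  63.25207425]
179 [32.87197699 29.50373559] [13.83717995 13.22773957]
165 [32.25381563 33.55990546] [14.23209592 14.0516622 ]
79 [28.66545179 57.10555905] [16.48782293 18.75783939]
65 [28.11319193 60.72930508] [16.82952382 19.47073813]
t 6.68 p [534.2  55.8 222.4] yaw 4.68 z [-0.001   0.0011 -1.    ] F [ 0.5  0.2 -3.2] M [-0.03  0.03 -0.02] w 12.7
d [0.0008, -0.0001, 0.048] rot [-0.0004, 0.0003, -0.0001]
```

View pics/sc10.png

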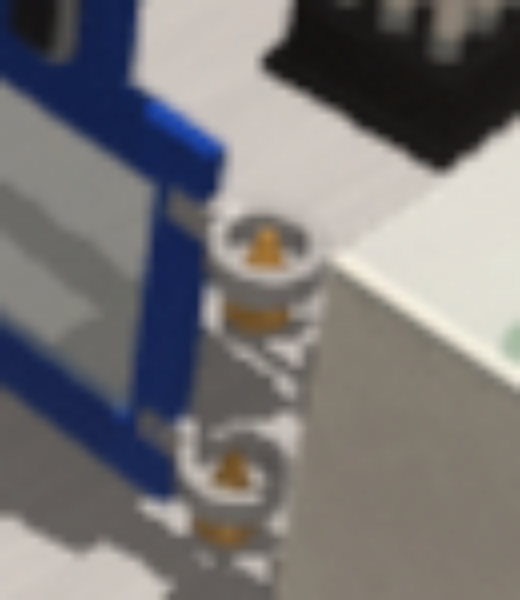

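Both pintles are inside their eyes, with no contact force yet. I'll continue in small steps.

Request:
jog_arm:
  translation:
    - [0.001, 0, 0.008]
    - [0.001, 0, 0.016]
    - [0.001, 0, 0.023]
    - [0.001, 0, 0.029]
    - [0.001, 0, 0.034]
  rotation:
    - [0, 0.0003, 0]
    - [0, 0.0003, 0]
    - [0, 0.0003, 0]
    - [0, 0.0003, 0]
    - [0, 0.0003, 0]
  jaw: [1, 1, 1, 1, 1]

```text
time: 7.1
eef_pos: [534.4, 55.9, 211.9]
tool_rot: [0.999, 0.041, -0.0, -0.001]
ft_force: [-0.6, 0.6, -2.5]
gripper_width: 13.1
```

```bash
python3 -c "
from h import *
move([534.4,55.9,207],4.7)"
```

```text
t 7.1 p [534.4  55.9 211.9] yaw 4.68 z [-2.0e-04  1.1e-03 -1.0e+00] F [-0.6  0.6 -2.5] M [ 0.02 -0.05  0.03] w 13.1
d [-0.0002, -0.0001, 0.0165] rot [-0.0004, 0.0, -0.0001]
```

Underside is now 4.5 mm above the foot, already on the 22 mm cylinder, with no side force. Last few millimetres.

Request:
jog_arm:
  translation:
    - [0, 0, 0.004]
    - [0, 0, 0.008]
    - [0, 0, 0.011]
    - [0, 0, 0.014]
    - [0, 0, 0.015]
  rotation:
    - [0, 0, 0]
    - [0, 0, 0]
    - [0, 0, 0]
    - [0, 0, 0]
    - [0, 0, 0]
  jaw: [1, 1, 1, 1, 1]

```text
time: 7.52
eef_pos: [534.4, 55.9, 207.3]
tool_rot: [0.999, 0.041, -0.0, -0.001]
ft_force: [-1.5, -0.4, -2.0]
gripper_width: 13.1
```

```bash
python3 look.py 11; python3 -c "
from h import *
move([534.4,55.9,206],4.7)"
```

```text
eye [625.15140241  63.32576611]
164 [32.30656579 33.87415706] [14.23184152 14.01279727]
150 [31.69816163 37.86100945] [14.61831932 14.8195114 ]
64 [28.1647811 61.0151355] [16.82757668 19.43100294]
50 [27.6207323  64.58026936] [17.16249507 20.13009459]
t 7.62 p [534.5  55.9 207.5] yaw 4.68 z [-1.0e-04  1.1e-03 -1.0e+00] F [ 0.3  0.  -2.7] M [0.02 0.01 0.02] w 13.1
d [-0.0002, 0.0, 0.0048] rot [-0.0004, 0.0, -0.0001]
```

View pics/sc11.png

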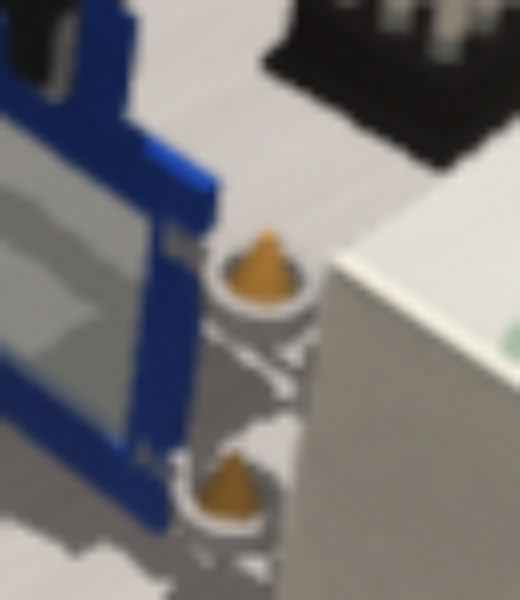

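The eyes are nearly seated and the wrist still carries the weight. I'll creep down until it comes off.

Request:
jog_arm:
  translation:
    - [0, 0, 0.002]
    - [0, 0, 0.003]
    - [0, 0, 0.005]
  rotation:
    - [0, 0, 0]
    - [0, 0, 0]
    - [0, 0, 0]
  jaw: [1, 1, 1]

```text
time: 7.87
eef_pos: [534.4, 55.9, 206.8]
tool_rot: [0.999, 0.041, 0.0, -0.001]
ft_force: [-4.4, -0.5, 6.7]
gripper_width: 12.9
```

Request:
jog_arm:
  translation:
    - [0, 0, 0]
    - [0, 0, 0.002]
    - [0, 0, 0.003]
  rotation:
    - [0, 0, 0]
    - [0, 0, 0]
    - [0, 0, 0]
  jaw: [1, 1, 1]

```text
time: 8.12
eef_pos: [534.5, 55.9, 206.6]
tool_rot: [0.999, 0.041, 0.001, -0.001]
ft_force: [-3.7, -0.5, 6.2]
gripper_width: 13.0
```

The force reversed to +6 N, so the door rests on the feet. Releasing.

Request:
jog_arm:
  translation:
    - [0, 0, 0]
    - [0, 0, 0]
    - [0, 0, 0]
    - [0, 0, 0]
    - [0, 0, 0]
  rotation:
    - [0, 0, 0]
    - [0, 0, 0]
    - [0, 0, 0]
    - [0, 0, 0]
    - [0, 0, 0]
  jaw: [0.6, 0.3, 0, -0.2, -0.2]
  grip_force: 20

```text
time: 8.53
eef_pos: [534.5, 55.9, 206.4]
tool_rot: [0.999, 0.041, 0.0, -0.001]
ft_force: [-0.1, -0.3, 0.3]
gripper_width: 51.6
```

```bash
python3 look.py 12; python3 -c "
from h import *
move([534.4,55.9,300],4.7)"
```

```text
eye [625.21996347  63.31459827]
163 [32.2791691  34.17194677] [14.26307889 14.04563898]
149 [31.67130303 38.15432553] [14.64895357 14.85142844]
63 [28.14094583 61.28313673] [16.8548755 19.4578687]
49 [27.59734713 64.84447375] [17.18930494 20.15622943]
t 8.63 p [534.5  55.9 206.5] yaw 4.68 z [ 0.0011  0.0012 -1.    ] F [ 0.5 -0.1  0.6] M [0.   0.   0.03] w 51.0
d [-0.0, -0.0004, -0.3118] rot [-0.0004, -0.0004, -0.0001]
```

View pics/scene12.png

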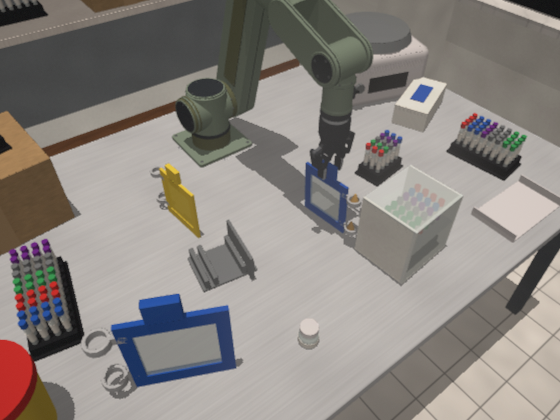

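View pics/sc12.png

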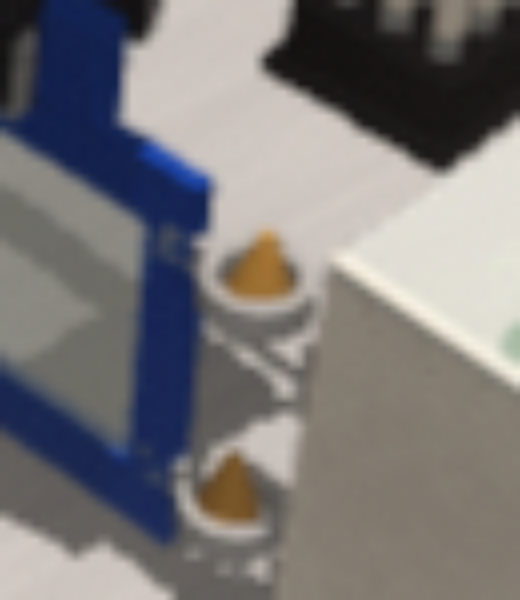

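The door hangs freely with both eyes down. I'll back straight up.

Request:
jog_arm:
  translation:
    - [0, 0, -0.03]
    - [0, 0, -0.08]
    - [0, 0, -0.15]
    - [0, 0, -0.22]
    - [0, 0, -0.3]
  rotation:
    - [0, 0, 0]
    - [0, 0, 0]
    - [0, 0, 0]
    - [0, 0, 0]
    - [0, 0, 0]
  jaw: [-0.3, -0.3, -0.3, -0.3, -0.3]

```text
time: 9.05
eef_pos: [534.1, 55.7, 297.5]
tool_rot: [0.999, 0.041, 0.0, -0.001]
ft_force: [0.4, -1.0, 0.8]
gripper_width: 55.5
```

Request:
jog_arm:
  translation:
    - [-0.05, 0, -0.02]
    - [-0.15, 0, -0.05]
    - [-0.25, 0, -0.05]
    - [-0.35, 0, -0.05]
    - [-0.35, 0, -0.05]
  rotation:
    - [0, 0, 0]
    - [0, 0, 0]
    - [0, 0, 0]
    - [0, 0, 0]
    - [0, 0, 0]
  jaw: [-0.3, -0.3, -0.3, -0.3, -0.3]

```text
time: 9.47
eef_pos: [424.6, 46.8, 313.6]
tool_rot: [0.999, 0.041, -0.001, -0.001]
ft_force: [-0.6, 0.4, -0.5]
gripper_width: 55.8
```

```bash
python3 look.py 13; python3 -c "
from h import *
move([534.4,55.9,300],4.7)"
```

```text
eye [519.79490025  54.59228394]
270 [  5.29455251 -18.8823877 ] [14.44124271 47.74671125]
256 [  4.89730854 -14.41204586] [14.8602329  48.24605635]
170 [ 2.59200835 11.53039945] [17.24026455 51.08253599]
156 [ 2.23731586 15.52189294] [17.5988473  51.50988858]
t 9.57 p [429.1  47.2 313.7] yaw 4.68 z [ 0.0029  0.0014 -1.    ] F [-0.3  0.1 -1.1] M [-0.02  0.02  0.  ] w 55.4
d [0.3521, -0.0003, 0.0466] rot [-0.0004, -0.0009, -0.0001]
```

View pics/sc13.png

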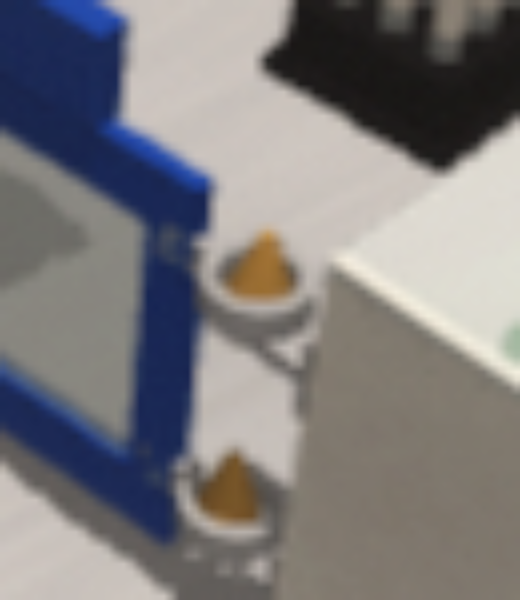

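View pics/top13.png

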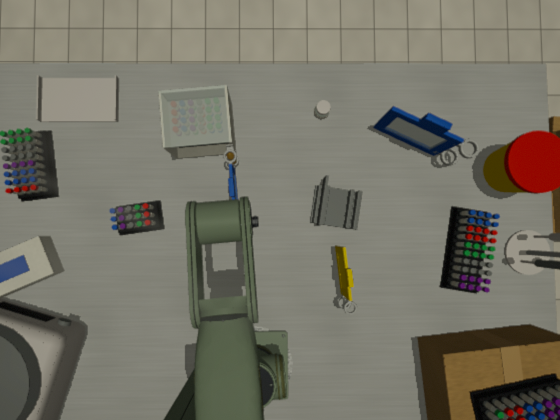

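View pics/scene13.png

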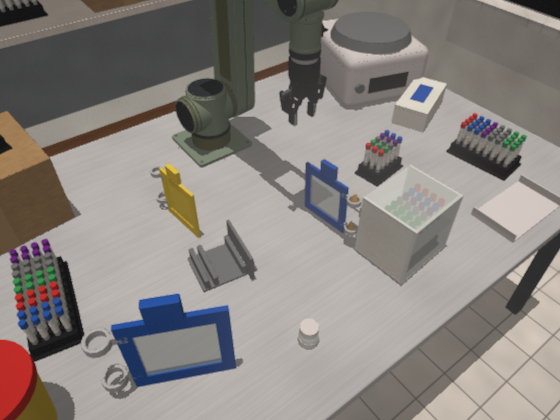

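The final view shows the door hanging from both pintles, with the ring tops about 20 mm below the tips, which matches full seating. Racks and plate are where they were. Handing in.

```bash
python3 -c "
from station import bot
print(bot.job_done()); print(bot.get_state()['time'])"
```

```text
the job is handed in; nothing more can be done
None
the job is handed in; nothing more can be done
```

The small blue door is back on the white cabinet, hanging straight out from the front with both hinge eyes down over the pintles. I handed the job in at about 9.6 s of robot time.

- **What I did:** I gripped the door by its tab, lifted it straight out of the stand and carried it over the plate. I brought it in level from the front, with the eyes about 55 mm above the pintle feet. I lowered it until the wrist force changed from about -2.5 N to about +6 N, showing that the feet had taken the weight. Then I let go and backed the arm clear.
- **Last checks:** In the scene picture the upper eye's ring top sits about 20 mm below its pintle tip, which is what full seating gives. The lower eye looks the same by eye. The plate and the racks look unmoved, and the gripper is touching nothing.
- **What disagreed:** The two cameras differed by about 7 mm in absolute x. I relied on the distance from eye to pintle instead, where they agreed within about 1 mm. The arm hid the hinge from the top camera during insertion, so the final alignment came from the scene camera alone.

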